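# Hang the card cover and snap it home

## Robot

A 6-joint arm with a two-finger parallel gripper is mounted at the origin on the work surface. World frame = base frame: x ahead of the robot, y to its left, z up, the work surface at z = 0. Lengths are in m, angles in degrees, forces in N, time in s.
With the tool pointing down it reaches from about 0.375 to 0.75 m from the base axis. Payload 9 kg.
Tool frame: the origin (TCP) lies where the fingers leave the gripper's body, on its centre line; the fingertips stand 73 mm ahead of it and the grasp point (between the pads) lies 54 mm ahead of it (robot.tip_reach is the distance from the TCP to the fingertips, in m); z points along the fingers, y is the line along which they close (so a half turn about z gives the same grasp; the last joint's range is limited). The gripper opens to 85 mm and grips with 20 to 120 N. Pads are 22 mm wide; open, the fingers measure 114 mm over their backs; the gripper's body (76 mm by 85 mm) begins 54 mm behind the grasp point. The pads swing forward as they close: fully open they stand 13 mm farther back than shut.
Start: joints at [-12.473, 5.964, 5.575, 89.605, 0, 77.527], TCP at [0.6, 0, 0.304] pointing down, gripper open.
Joint ranges: [-171.21, 171.21], [-48.23, 106.86], [-62.78, 66.21], [-105.2, 120.99], [-86.42, 89.51], [-180, 180]. Speed limits (degrees/s): [127.2, 127.2, 147.25, 180, 180, 180].

## Interface

Orientations are given as [roll, pitch, yaw] about the fixed x, y, z axes, in that order (R = Rz(yaw) Ry(pitch) Rx(roll)).
In Python, from plant import robot gives the robot as it stands. Calls block until the motion is done:
- robot.move_pose(position, orientation): joint-space move of the TCP to a pose.
- robot.line_to(position, vel=0.15, rotation=None, guard=None): straight line of the TCP; rotation=None keeps the orientation; vel is the mean speed in m/s. With guard (N) it stops when the force on the tool has changed by that much, and returns True; else False.
- robot.goto_joints(angles): joint-space move.
- robot.set_gripper(opening): finger opening in m; the grip force is fixed at half the most; returns when the fingers have stopped.
- robot.pause(seconds).
- robot.ik(position, orientation): joint angles nearest the present ones, or None.
- robot.observe(): the state.
- robot.grab_frame(name): name is "scene" or "side" or "wrist"; returns the picture (384x512x3 uint8, blue, green, red); there is no depth.
- robot.get_calibration(name): a dict with "vertical_fov" (degrees; the focal length in pixels is half the picture's height over the tangent of half this angle, whatever the lens; pixels are square), "cx", "cy" (the principal point, pixels), "k1" (the pictures are not rectified: a ray, as slopes to the right and down, at radius r is drawn at 1 + k1 r^2 times it, then the intrinsics apply), "rvec" (rotation vector, rad) and "tvec" (3), from world to camera coordinates, as OpenCV has them. Camera axes: x right, y down, z forward; pixel columns grow to the right and rows downward; lengths in m; the calibration is good to about 2 mm. A picture is of the moment at which its call begins: read the wrist's pose just before it. get_calibration takes no time and is no camera call; for the wrist camera it gives the pose at the moment of the call.
A pose or a line that the arm cannot do raises robot.IKError and nothing moves.
- robot.job_done(): hands the job in; it is judged then, once.
The state is a dict: "time": time; "q": joint angles; "qvel": joint speeds; "joint_torque": joint torques, N m; "tool_pos": TCP position; "tcp_rot": TCP orientation; "ft_force": force on the tool from outside, world axes, zero at the start; "torque": the same for the moment, N m; "gripper_width": finger opening in m; "gripper_force": force on a finger pad.
Only numpy, scipy, OpenCV 4.12 (cv2) and the standard library are available. Lean on these libraries where they do the work, as an engineer would, in place of code of your own. Each camera call takes 0.05 s, during which the arm holds its last target. There are 200 camera calls.

## Task

Hang the black plastic cover by its hooks on the rod along the edge of the open computer housing, at the rod's end that is farther from the spring clip, slide it along the rod to the clip, and press it down until it snaps under the clip and lies flush. Do not let go or ease off then: finish while still pressing the cover down firmly, with about 10 N. Leave the other things on the bench alone.

Things in the scene. Friction and masses are not known exactly. Their poses are not given: they have to be found in the camera images.
- cover: loose black plastic cover, 180 (x) x 70 (y) mm, 0.10-0.21 kg, lying right way up on the bench. Origin: its middle, in the plane of its lowest edges; z up, x from hooks to tongue. Plate 5 mm thick, underside 26 mm above the origin. When seated it has the housing's axes and x, and its origin is 44 mm above the housing's
- cover_grip (a point): point in the upright grip rib on the cover's plate; cover frame (35, 0, 54) mm. Rib: 12 mm thick along x, 60 mm long along y, from 31 mm (plate top) to 67 mm above the cover's origin, centred at x = 35 mm
- cover_hook (a point): ceiling (plate underside) midway between the two hooks below the plate; cover frame (-75, 0, 26) mm. Each hook, 20 mm long at y = +-22 mm, is two lips 12 mm apart in x, 26 mm deep, open downwards, flared to 16 mm at the foot. This point lies on top of the rod when seated
- cover_front (a point): plate underside above the tongue; cover frame (84, 0, 26) mm; level with the seat wall's top when seated. The tongue below it is 24 mm wide (y), 4 mm thick, 26 mm deep, with an outward (+x) barb 4.5 mm proud, flat on top 13 mm above the cover's origin, wedge-shaped below
- housing: fixed open steel housing, 310 mm along its y, rod on the robot's side (-x), seat wall on the far side (x = 70 to 76 mm, top at z = 70 mm). Origin on the bench, z up. Side walls 52 mm high, contents under 46 mm. The cover is flush when its plate rests on both the rod and the seat wall
- rod_mid (a point): middle of the steel rod's axis; housing frame (-75, 0, 65) mm. Rod 10 mm thick along the housing's y, free for y = -147 to +147 mm between two posts 74 mm high
- mark (a point): where to slide to: mid tip of the spring clip's nose, at housing x = 87.5, z = 61 mm, axes as the housing's. The cover's middle must come to this y. The nose (30 mm wide, z = 58.5 to 63.5 mm) sticks out 12 mm towards the rod from a grey block 26 x 50 x 70 mm. The block's y differs, always under 0, so the rod's far end is the +y one
- clip (a joint): how far the nose is pushed back, m: 0 at rest (spring 4 N, then 2800 N/m), about 0.003 as the barb passes, near 0 when snapped. The tongue meets the nose with the cover about 13 mm above seated: slide it 14 to 19 mm above seated. Pressing takes about 8 to 25 N; the force drops suddenly 4 to 7 mm before flush
- driver: a screwdriver lying on the bench, bystander; origin at its underside
- adapter: a black power adapter, 85 x 48 x 30 mm, bystander; origin at its underside
- tape: a clear ring of tape, 70 mm across, 24 mm high, bystander; origin at its underside
Not all that is in view belongs to the job. Leave any red or yellow look-alike of the cover alone.

How it is judged (in metres and radians):
On the way, in this order (a step that is already met when the one before it is completed fails the run):
1. the hooks are round the rod, at its end away from the clip (cover more than 60 mm from the clip along the rod) (x of cover_hook in the frame of housing between -0.08 and -0.07 m and z of cover_hook in the frame of housing between 0.066 and 0.091 m and angle between the x axis of cover and the x axis of housing, either way round below 0.12 rad and y of cover_front in the frame of mark above 0.06 m), for 0.1 s.
2. the cover slides along the rod, hooks still round it (seen 15 to 45 mm from the clip) (x of cover_hook in the frame of housing between -0.08 and -0.07 m and z of cover_hook in the frame of housing between 0.066 and 0.091 m and angle between the x axis of cover and the x axis of housing, either way round below 0.12 rad and y of cover_front in the frame of mark between 0.015 and 0.045 m).
3. the cover is at the clip (within 7 mm along the rod), hooks round the rod (x of cover_hook in the frame of housing between -0.08 and -0.07 m and z of cover_hook in the frame of housing between 0.066 and 0.091 m and angle between the x axis of cover and the x axis of housing, either way round below 0.12 rad and y of cover_front in the frame of mark between -0.007 and 0.007 m), for 0.1 s.
4. snapped: cover flush (within 2.5 mm at both edges), the clip sprung back over the barb (all of step 3 and z of each of cover_front, cover_hook in the frame of housing below 0.0725 m and value of joint clip below 0.0015 m), for 0.2 s.
At the end, for the whole second after the job is handed in: The cover hangs on the rod within 7 mm of the clip, flush within 2.5 mm at both edges, the clip's nose sprung back (under 1.5 mm), and the robot's fingers still press it: more than 5 N between cover and housing through the last second (all of step 4 and contact force between cover and housing above 5 N and contact force between the fingers and cover above 3 N); the arm keeps its last pose, push and grip.
It fails at once if the screwdriver is moved more than 30 mm (distance of driver from where it was at the start of the episode above 0.03 m).
It fails at once if the power adapter is moved more than 30 mm (distance of adapter from where it was at the start of the episode above 0.03 m).
It fails at once if the roll of tape is moved more than 30 mm (distance of tape from where it was at the start of the episode above 0.03 m).
It also fails if it takes over 48 s, if anything falls off the work surface, if the arm or the gripper's body presses on something with over 40 N, if the wrist force passes 120 N, or if a joint passes its speed limit or range.

## Working session

There is one attempt and no reset: what is moved stays moved. The work goes in short steps, each a Python script; the robot and the scene stay as the last script left them, time stands still between calls to the robot, and variables do not carry over. Pictures are saved under pics/ and viewed, at most 10 in all, crops included, and the job is handed in when it is done.

```bash
ls; mkdir -p pics; python3 - <<'E'
from plant import robot
import cv2
for n in("scene","side","wrist"):
    cv2.imwrite(f"pics/{n}0.png",robot.grab_frame(n)); print(n,robot.get_calibration(n))
print(robot.observe())
E
```

```text
pics
scene {'vertical_fov': 43.12580923990417, 'cx': 251.68945683265758, 'cy': 185.139057124841, 'k1': -0.0016939727657588504, 'rvec': array([ 0.70703575,  2.49321298, -1.30488988]), 'tvec': array([ 0.35479489, -0.15171782,  1.57532809])}
side {'vertical_fov': 52.600995806873506, 'cx': 252.09874686089458, 'cy': 191.3987886958252, 'k1': -0.08622295499069148, 'rvec': array([ 0.15612318, -2.88012946,  1.08889752]), 'tvec': array([5.12096837e-01, 3.19662904e-04, 1.13286129e+00])}
wrist {'vertical_fov': 68.70926629945224, 'cx': 253.14989010426078, 'cy': 192.58913159492315, 'k1': -0.016085147010439258, 'rvec': array([-2.88151436e+00, -1.24129753e-03,  2.15583015e-03]), 'tvec': array([-0.59986721, -0.0327104 ,  0.37801928])}
{'time': 0.15, 'q': array([-1.24743577e+01,  5.99514154e+00,  5.53866462e+00,  8.96039819e+01,
       -8.31478608e-04,  7.75283209e+01]), 'qvel': array([-0.04047404, -0.03231964,  0.10500378,  0.12431483,  0.05316709,
       -0.00147864]), 'joint_torque': array([ 3.56894714e-03, -5.57353413e+01,  5.04006886e+01,  1.24952567e-02,
       -2.60494489e-04,  1.42527287e-05]), 'tool_pos': array([5.99830009e-01, 3.25441047e-05, 3.03269281e-01]), 'tcp_rot': array([-1.79940788e+02, -1.22446441e-02,  8.99973155e+01]), 'ft_force': array([-0.36745122, -0.08164953, -0.0318245 ]), 'torque': array([0.01133676, 0.02153757, 0.00783844]), 'gripper_force': 0.0, 'gripper_width': 0.08547321504495088}
```

View pics/scene0.png

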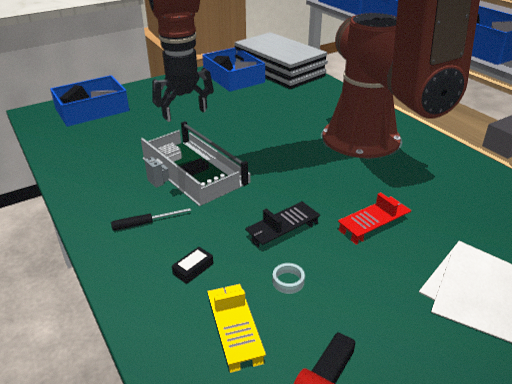

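View pics/side0.png

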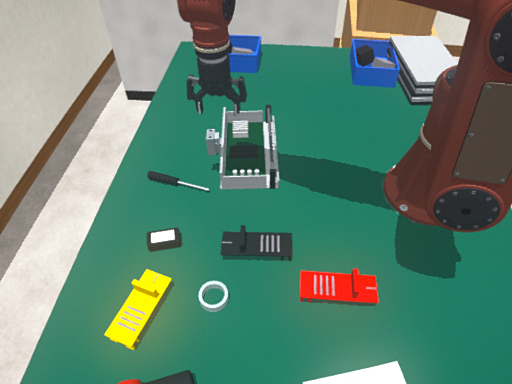

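The side view shows the black cover at (257,245) with its rib to the left (far from the robot). The housing is at (245,150) and the clip block at (212,140). I'll enlarge both to pick features.

```bash
cat > h.py <<'E'
from plant import robot
import cv2, numpy as np
def cam(c):
    f=192/np.tan(np.radians(c["vertical_fov"])/2)
    return np.array([[f,0,c["cx"]],[0,f,c["cy"]],[0,0,1]]),np.array([c["k1"],0,0,0,0.])
def proj(c,P):
    K,d=cam(c); return cv2.projectPoints(np.array(P,float).reshape(-1,1,3),c["rvec"],c["tvec"],K,d)[0][:,0]
def back(c,uv,z):
    K,d=cam(c); r=cv2.undistortPoints(np.array([[uv]],float),K,d)[0,0]
    R=cv2.Rodrigues(c["rvec"])[0]; o=-R.T@c["tvec"]; v=R.T@[*r,1]; return o+v*(z-o[2])/v[2]
def place(p,P):
    x,y,a=p; c,s=np.cos(a),np.sin(a); P=np.array(P,float)
    return P@np.array([[c,s,0],[-s,c,0],[0,0,1]])+[x,y,0]
E
python3 - <<'E'
import cv2,numpy as np
side=cv2.imread("pics/side0.png");sc=cv2.imread("pics/scene0.png")
def crop(im,x,y,w,h,s):
    c=cv2.resize(im[y:y+h,x:x+w],None,fx=s,fy=s,interpolation=cv2.INTER_CUBIC)
    c=np.clip(255*(c/255.)**.6,0,255).astype(np.uint8)
    for i in range(0,w,10):
        cv2.line(c,(i*s,0),(i*s,4),(0,255,255),1); cv2.putText(c,str(x+i),(i*s,14),0,.33,(0,255,255),1)
    for i in range(0,h,10):
        cv2.line(c,(0,i*s),(4,i*s),(0,255,255),1); cv2.putText(c,str(y+i),(5,i*s+4),0,.33,(0,255,255),1)
    return c
a=crop(side,215,220,80,45,5);b=crop(sc,243,198,80,50,5)
out=np.zeros((600,800,3),np.uint8)
out[:225,:400]=a;out[:250,400:]=b
out[250:600,:340]=crop(side,202,100,85,95,4)[:350]; out[250:598,340:796]=crop(sc,137,118,114,87,4)
cv2.imwrite("pics/crop.png",out)
E
```

```text
(no output)
```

View pics/crop.png

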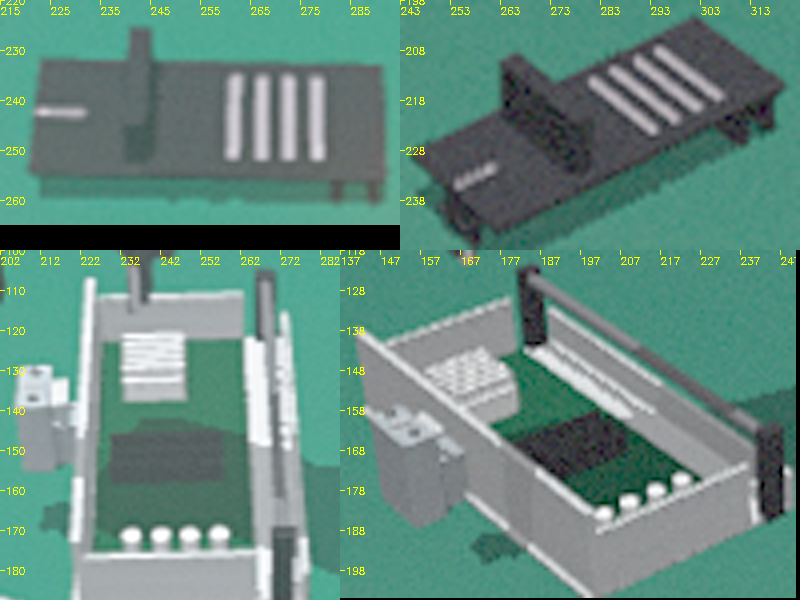

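The crop shows the cover's plate corners in side at (223.4,232), (291.6,233.4), (292,256) and (221.4,255). In scene they are at (245.6,227.6), (262,244.6), (320,215.4) and (302.4,201.6). The post tops are in side at (268.5,105.5) and (273.3,169.5), and in scene at (183.8,122.5) and (244,162.5).

```bash
python3 - <<'E'
from h import *
from scipy.optimize import least_squares
S,C=robot.get_calibration("side"),robot.get_calibration("scene")
def fit(obs,p0):
    f=lambda p:np.concatenate([(proj(c,place(p,P))-uv).ravel() for c,P,uv in obs])
    r=least_squares(f,p0); print(r.x,np.degrees(r.x[2]),np.abs(r.fun).max(),np.round(r.fun,1)); return r.x
P=[[.09,-.035,.031],[-.09,-.035,.031],[-.09,.035,.031],[.09,.035,.031]]
c=fit([(S,P,[[223.4,232],[291.6,233.4],[292,256],[221.4,255]]),(C,P,[[245.6,227.6],[302.4,201.6],[320,215.4],[262,244.6]])],[.5,.3,0])
Q=[[-.075,-.15,.074],[-.075,.15,.074]]
h=fit([(S,Q,[[268.5,105.5],[273.3,169.5]]),(C,Q,[[183.8,122.5],[244,162.5]])],[.6,0,0])
# clip block top centre guess, z=.07
print(back(S,(212,130),.07),back(C,(152,163),.07))
print(proj(robot.get_calibration("wrist"),place(h,Q+[[.0875,-.05,.061],[.076,.155,.07]])))
E
```

```text
[0.47481737 0.25048218 0.07522631] 4.310150201493362 1.498473277353071 [-0.9 -1.  -0.1 -0.9  0.2 -0.4 -1.4 -1.2  0.   1.   0.6  0.1  1.5 -0.
  1.1 -0.2]
[ 0.54670634 -0.11503617  0.13597038] 7.790529020646526 0.929149898686461 [-0.7 -0.  -0.4 -0.9  0.9  0.5  0.3 -0.4]
[ 0.65787382 -0.13418438  0.07      ] [ 0.66569132 -0.11434119  0.07      ]
[[173.6285483  378.70439011]
 [115.1845634  159.1605348 ]
 [284.59328407 295.45158003]
 [254.13988493 134.67539512]]
```

View pics/wrist0.png

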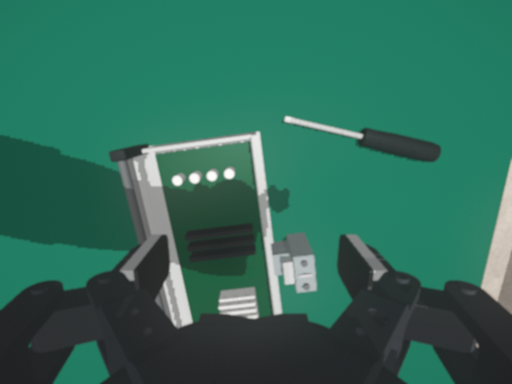

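In the wrist view the housing is rotated about 8°. The near post is at (128,153), the clip block at (298,260), with its nose at (282,258), and the driver is beyond it. Next I'll take closer looks above the housing and the cover.

```bash
python3 - <<'E'
from h import *
import pickle
o=robot.observe()["tcp_rot"]; d={}
for n,p in(("hous",[.57,-.21,.36]),("cov",[.47,.16,.30])):
    robot.move_pose(p,[180,0,90]); robot.pause(.3)
    d[n]=robot.get_calibration("wrist"); im=robot.grab_frame("wrist")
    cv2.imwrite(f"pics/{n}.png",im)
    im=np.clip(255*(im/255.)**.6,0,255).astype(np.uint8)
    cv2.imwrite(f"pics/{n}L.png",cv2.resize(im,None,fx=1.5,fy=1.5,interpolation=cv2.INTER_CUBIC))
pickle.dump(d,open("cal.pkl","wb")); print(robot.observe()["time"])
E
```

```text
3.175
```

View pics/housL.png

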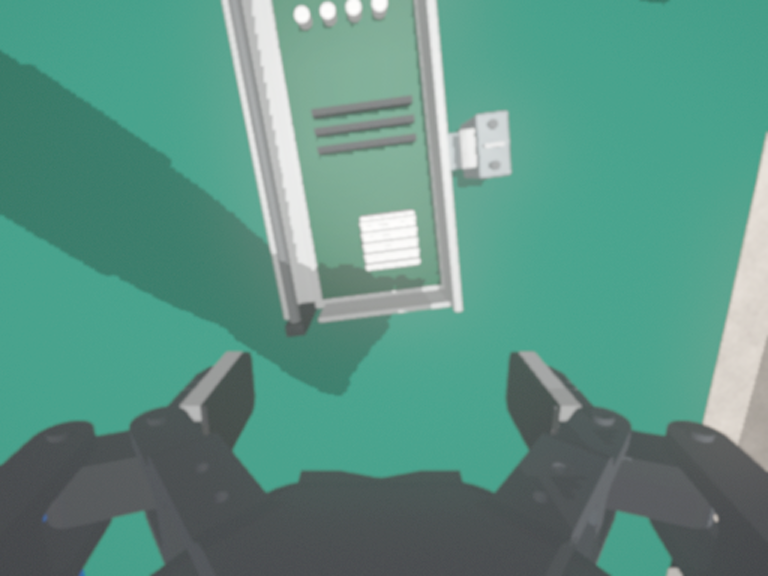

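View pics/covL.png

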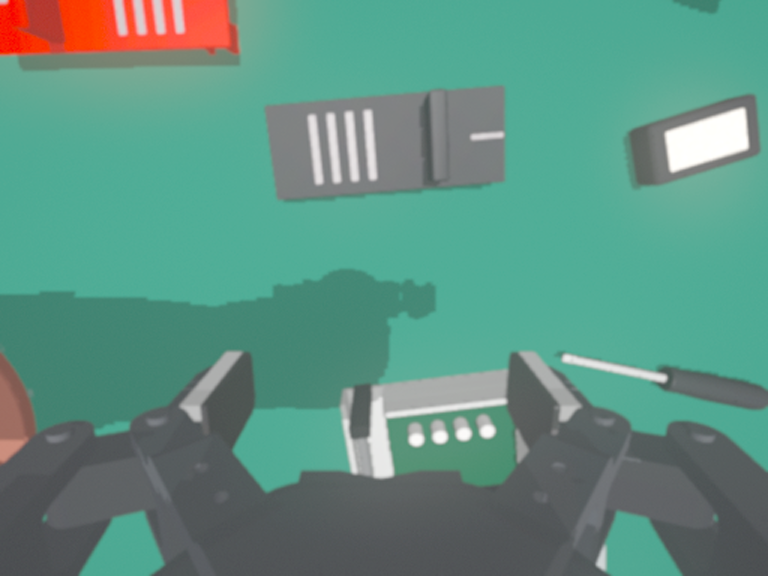

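In the hous view (1.5x) the seat wall's outer edge runs (437,0)→(462,311). The block top corners are (475,112), (508,110), (512,175) and (478,179), and the far post is at (302,318). In the cov view the plate corners are (266,106), (505,87), (505,181) and (282,198), with the rib top at (438,91)–(439,181).

```bash
python3 - <<'E'
from h import *
import pickle
d=pickle.load(open("cal.pkl","rb")); H,V=d["hous"],d["cov"]
g=cv2.imread("pics/hous.png",0)
for r in(20,80,140,180): print(r,[(c,int(g[r,c])) for c in range(148+r//7*1,190+r//7)][::1])
for r in (20,100,160): print(r,[int(v) for v in g[r,270:312]])
print("rows nose", [int(v) for v in g[80:122,312]])
from scipy.optimize import least_squares
S,C=robot.get_calibration("side"),robot.get_calibration("scene")
P=[[-.09,-.035,.031],[-.09,.035,.031],[.09,.035,.031],[.09,-.035,.031]]
R=[[.035,.03,.067],[.035,-.03,.067]]
uv=np.array([[282,198],[266,106],[505,87],[505,181]])/1.5; ru=np.array([[438,91],[439,182]])/1.5
f=lambda p:np.r_[(proj(V,place(p,P))-uv).ravel(),(proj(V,place(p,R))-ru).ravel()]
r=least_squares(f,[.475,.25,.075]);print("cover",r.x,np.degrees(r.x[2]),np.round(r.fun,1))
for q in [(437,0),(462,311),(475,112),(508,110),(512,175),(478,179)]: print(q,back(H,np.array(q)/1.5,.07))
E
```

```text
20 [(150, 105), (151, 140), (152, 182), (153, 204), (154, 201), (155, 177), (156, 137), (157, 118), (158, 123), (159, 127), (160, 124), (161, 117), (162, 107), (163, 104), (164, 121), (165, 141), (166, 151), (167, 151), (168, 153), (169, 171), (170, 198), (171, 212), (172, 216), (173, 217), (174, 217), (175, 217), (176, 218), (177, 217), (178, 217), (179, 218), (180, 219), (181, 219), (182, 213), (183, 190), (184, 149), (185, 114), (186, 104), (187, 104), (188, 105), (189, 104), (190, 105), (191, 105)]
80 [(159, 100), (160, 100), (161, 99), (162, 114), (163, 162), (164, 203), (165, 216), (166, 203), (167, 161), (168, 122), (169, 123), (170, 131), (171, 133), (172, 123), (173, 113), (174, 106), (175, 122), (176, 149), (177, 158), (178, 157), (179, 157), (180, 162), (181, 185), (182, 212), (183, 222), (184, 222), (185, 221), (186, 221), (187, 222), (188, 223), (189, 222), (190, 224), (191, 225), (192, 224), (193, 208), (194, 167), (195, 123), (196, 111), (197, 112), (198, 113), (199, 113), (200, 112)]
140 [(168, 99), (169, 99), (170, 100), (171, 99), (172, 100), (173, 103), (174, 128),
[... 1453 characters left out ...]
4, 121, 151, 190, 214, 220, 218, 202, 168, 125, 105, 103, 103, 104, 103, 101]
rows nose [101, 98, 96, 96, 105, 150, 200, 224, 230, 230, 230, 229, 229, 229, 228, 228, 228, 228, 228, 227, 227, 227, 226, 226, 226, 225, 225, 225, 225, 224, 217, 192, 146, 108, 98, 97, 96, 95, 89, 82, 78, 77]
cover [0.47697901 0.24913558 0.07411685] 4.246582489321571 [-3.2  1.6 -0.9 -0.4  0.7 -0.7  0.7  1.3  0.4 -1.1  2.   0.2]
(437, 0) [ 0.61314751 -0.01390804  0.07      ]
(462, 311) [ 0.64431795 -0.25889243  0.07      ]
(475, 112) [ 0.64615146 -0.09266088  0.07      ]
(508, 110) [ 0.67236878 -0.0910279   0.07      ]
(512, 175) [ 0.67953825 -0.14108257  0.07      ]
(478, 179) [ 0.65162866 -0.14440699  0.07      ]
```

```bash
python3 - <<'E'
from h import *
import pickle
d=pickle.load(open("cal.pkl","rb")); H,V=d["hous"],d["cov"]
A=back(H,(292.3,20),.07);B=back(H,(304.2,160),.07); a=np.arctan2(B[0]-A[0],A[1]-B[1]); print("ang wall",np.degrees(a))
ex=np.array([np.cos(a),np.sin(a),0]);ey=np.array([-np.sin(a),np.cos(a),0])
for nm,cs,z in(("white L",(151,162.7,174.3,182.7),.065),("w|g",(156,167.3,179.2,186.7),.065),("grey R",(163.5,174.5,185.5,193.3),.065)):
    print(nm,[round((back(H,(c,r),z)-A)@ex*1e3,1) for c,r in zip(cs,(20,80,140,180))])
print("nose tip",(back(H,(292.7,100),.0635)-A)@ex, "inner wall",(back(H,(285.5,20),.07)-A)@ex)
n=[back(H,(312,84.8),.07)@ey,back(H,(312,112.5),.07)@ey];
print("y along: block/nose",[back(H,np.array(q)/1.5,.07)@ey for q in [(475,112),(508,110),(512,175),(478,179)]], [back(H,(298,r),.0635)@ey for r in (88,112)])
print("far corner",back(H,(308,207.5),.07)@ey, A@ex)
g=cv2.imread("pics/hous.png",0)
print([int(v) for v in g[76:124,297]],[int(v) for v in g[66:128,328]])
print([int(v) for v in g[200:216,305]])
E
```

```text
ang wall 7.4892758682560645
white L [np.float64(-161.9), np.float64(-161.8), np.float64(-162.0), np.float64(-161.3)]
w|g [np.float64(-156.1), np.float64(-156.2), np.float64(-155.8), np.float64(-156.1)]
grey R [np.float64(-147.5), np.float64(-147.5), np.float64(-147.7), np.float64(-147.3)]
nose tip -0.006900578254555021 inner wall -0.007718351585568597
y along: block/nose [np.float64(-0.17609020133763595), np.float64(-0.17788832918756314), np.float64(-0.2284504707471353), np.float64(-0.22810877493606307)] [np.float64(-0.1877858606006385), np.float64(-0.216132224891275)]
far corner -0.3408992345715057 0.6052426229498589
[166, 171, 172, 175, 181, 188, 196, 201, 202, 203, 205, 207, 210, 215, 219, 223, 225, 226, 228, 229, 229, 229, 229, 229, 230, 230, 230, 230, 230, 231, 231, 231, 231, 231, 230, 230, 230, 230, 230, 230, 230, 229, 230, 229, 227, 225, 224, 223] [98, 98, 98, 99, 99, 98, 99, 102, 123, 155, 180, 188, 182, 164, 146, 137, 136, 137, 134, 142, 168, 186, 192, 192, 192, 191, 190, 190, 198, 213, 220, 212, 198, 191, 190, 190, 190, 190, 190, 189, 181, 161, 139, 131, 129, 129, 142, 166, 182, 184, 175, 149, 120, 105, 101, 102, 101, 102, 102, 101, 102, 101]
[212, 213, 213, 213, 213, 212, 204, 176, 134, 104, 98, 98, 98, 98, 98, 98]
```

Housing frame found: angle 7.49°, rod at ex = 0.4536, clip at ey ≈ -0.2025. Now I'll grasp the cover and carry it above the rod.

```bash
cat >> h.py <<'E'
A=np.radians(7.49); EX=np.array([np.cos(A),np.sin(A)]); EY=np.array([-np.sin(A),np.cos(A)])
OX,YC=.5286,-.2025
def hp(dx,dy,z): # TCP for cover at housing x=dx, dy from clip
    return [*((OX+.035+dx)*EX+(YC+dy)*EY),z]
YAW=97.49
def st():
    o=robot.observe(); print(round(o["time"],2),"tcp ex,dy,z",np.round([(o["tool_pos"][:2]@EX-OX-.035)*1e3,(o["tool_pos"][:2]@EY-YC)*1e3,o["tool_pos"][2]*1e3],1),"rot",np.round(o["tcp_rot"],2),"F",np.round(o["ft_force"],1),"T",np.round(o["torque"],2),"w",round(o["gripper_width"]*1e3,1),round(o["gripper_force"],0)); return o
E
python3 - <<'E'
from h import *
g=place([.477,.249,.0741],[[.035,0,0]])[0]
robot.set_gripper(.05)
robot.move_pose([g[0],g[1],.17],[180,0,94.25])
print(robot.line_to([g[0],g[1],.106],vel=.08,guard=8)); st()
robot.set_gripper(0); st()
robot.line_to([g[0],g[1],.235],vel=.15); st()
robot.line_to(hp(0,.10,.235),vel=.2,rotation=[180,0,YAW]); robot.pause(.3); st()
im=np.hstack([robot.grab_frame("side")[60:330,150:410],robot.grab_frame("scene")[60:330,100:360]])
cv2.imwrite("pics/g.png",cv2.resize(im,None,fx=1.5,fy=1.5,interpolation=cv2.INTER_CUBIC))
E
```

```text
False
5.27 tcp ex,dy,z [-22.9 385.3 106.5] rot [ 1.7996e+02 -1.0000e-02  9.4260e+01] F [ 0.6 -0.4 -0.8] T [-0.03 -0.04  0.03] w 49.8 0.0
5.69 tcp ex,dy,z [-23.  385.2 106.5] rot [ 1.7996e+02 -1.0000e-02  9.4250e+01] F [-0.  -0.4  4.5] T [-0.04  0.24  0.07] w 11.1 58.0
6.7 tcp ex,dy,z [-23.8 385.2 233.7] rot [-1.799e+02  2.000e-02  9.425e+01] F [ 0.2  0.5 -1. ] T [-0.01 -0.06  0.03] w 11.5 58.0
8.58 tcp ex,dy,z [  0.  100.4 235.1] rot [179.99   0.    97.53] F [-0.1 -1.1 -1.1] T [-0.04  0.03  0.04] w 11.5 58.0
```

View pics/g.png

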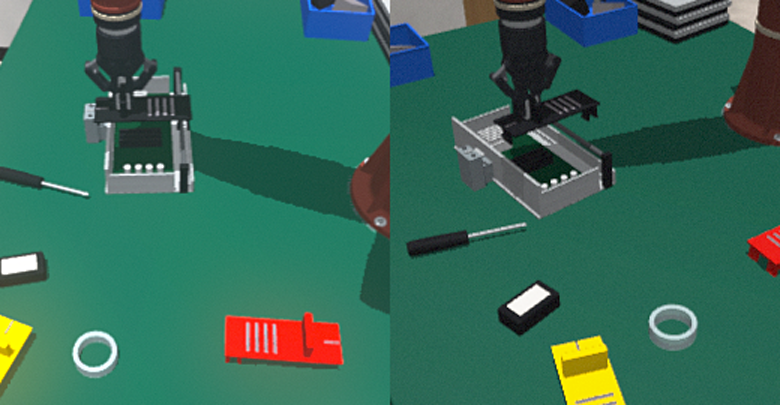

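The cover is in the gripper, level, and above the housing. Next I'll lower it with a force guard.

```bash
python3 - <<'E'
from h import *
print(robot.line_to(hp(0,.10,.185),vel=.08,guard=6))
print(robot.line_to(hp(0,.10,.166),vel=.03,guard=6)); robot.pause(.2); st()
im=np.hstack([robot.grab_frame("side")[90:210,190:300],robot.grab_frame("scene")[100:220,130:260]])
cv2.imwrite("pics/l.png",cv2.resize(im,None,fx=3.3,fy=3.3,interpolation=cv2.INTER_CUBIC))
E
```

```text
False
False
10.44 tcp ex,dy,z [1.000e-01 9.990e+01 1.662e+02] rot [1.7998e+02 1.0000e-02 9.7490e+01] F [-0.1 -0.4 -1.2] T [ 0.05 -0.01  0.  ] w 11.3 58.0
```

View pics/l.png

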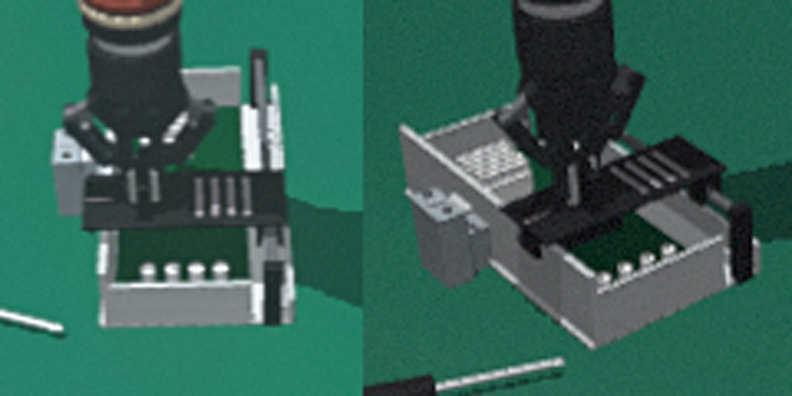

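The hooks appear to be round the rod, with no contact force. A small x probe will confirm this and centre the cover.

```bash
python3 - <<'E'
from h import *
r=[]
for s in(-1,1):
    print(robot.line_to(hp(s*.0045,.10,.166),vel=.01,guard=4)); o=st(); r.append((o["tool_pos"][:2]@EX-OX-.035))
    robot.line_to(hp(0,.10,.166),vel=.02)
print(r,np.mean(r))
E
```

```text
True
10.87 tcp ex,dy,z [ -1.8 100.  166. ] rot [179.92  -0.    97.49] F [ 3.3 -0.2  1. ] T [ 0.05 -0.54 -0.04] w 11.1 59.0
True
11.43 tcp ex,dy,z [  0.6 100.3 164.8] rot [-1.798e+02 -8.000e-02  9.749e+01] F [ 0.1 -0.9 -1. ] T [-0.01 -0.06 -0.01] w 11.3 59.0
[np.float64(-0.0018293084748271793), np.float64(0.0005707310787773923)] -0.0006292886980248935
```

```bash
python3 - <<'E'
from h import *
robot.pause(.4)
print(robot.line_to(hp(.0045,.10,.166),vel=.008,guard=4)); st()
robot.line_to(hp(0,.10,.166),vel=.02); robot.pause(.3); st()
E
```

```text
True
12.43 tcp ex,dy,z [  0.9 100.2 165. ] rot [-1.7965e+02 -1.2000e-01  9.7490e+01] F [-0.3  0.1 -0.4] T [ 0.03 -0.03  0.  ] w 11.2 59.0
12.97 tcp ex,dy,z [ -0. 100. 166.] rot [-1.7963e+02 -1.3000e-01  9.7490e+01] F [-0.3 -0.2 -2.2] T [ 0.   -0.02 -0.03] w 11.4 59.0
```

```bash
python3 - <<'E'
from h import *
for dx in(.001,.002,-.001,-.0005):
    robot.line_to(hp(dx,.10,.166),vel=.01); robot.pause(.25); o=st(); print(dx,"Fx",o["ft_force"][:2]@EX)
    if abs(o["ft_force"][:2]@EX)>5: robot.line_to(hp(0,.10,.166),vel=.01)
E
```

```text
13.47 tcp ex,dy,z [  1. 100. 166.] rot [-1.7963e+02 -1.3000e-01  9.7490e+01] F [-0.6 -0.2 -1.2] T [-0.   -0.01  0.02] w 11.2 59.0
0.001 Fx -0.632526090385497
13.97 tcp ex,dy,z [  1.7 100.  165.8] rot [-1.7959e+02 -1.3000e-01  9.7480e+01] F [-3.1 -1.3 -0.7] T [-0.22  0.85 -0.03] w 11.3 59.0
0.002 Fx -3.2401871587295723
14.68 tcp ex,dy,z [ -0.9 100.  166. ] rot [-1.7964e+02 -1.3000e-01  9.7490e+01] F [ 0.1  1.  -0.5] T [-0.03 -0.04 -0.04] w 10.8 59.0
-0.001 Fx 0.25099609742610907
15.18 tcp ex,dy,z [ -0.5 100.  166. ] rot [-1.7963e+02 -1.3000e-01  9.7480e+01] F [ 0.3 -0.9 -1.4] T [-0.   -0.06 -0.05] w 11.1 59.0
-0.0005 Fx 0.16734125455332918
```

It's centred: contact at about ±1.5 mm. Sliding to the clip.

```bash
python3 - <<'E'
from h import *
print(robot.line_to(hp(0,.03,.166),vel=.05)); st()
robot.line_to(hp(0,0,.166),vel=.04); robot.pause(.4); st()
S=robot.get_calibration("side");C=robot.get_calibration("scene")
a=robot.grab_frame("side");b=robot.grab_frame("scene")
def ov(im,c):
    im=cv2.resize(im,None,fx=8,fy=8,interpolation=cv2.INTER_CUBIC); im=np.clip(255*(im/255.)**.5,0,255).astype(np.uint8)
    h=[*(OX*EX+YC*EY),A]  # frame at clip y
    # green: predicted plate-front edge corners; magenta: block top corners
    for P,col in(([[.09,-.035,.091],[.09,.035,.091],[-.09,.035,.091],[-.09,-.035,.091]],(0,255,0)),([[.0995,-.025,.07],[.1255,-.025,.07],[.1255,.025,.07],[.0995,.025,.07]],(255,0,255))):
        q=(proj(c,place(h,P))*8+4).astype(np.int32); cv2.polylines(im,[q],True,col,1)
    return im
def win(im,c):
    u,v=(proj(c,place([*(OX*EX+YC*EY),A],[[.08,0,.08]]))[0]*8).astype(int); return im[v-300:v+300,u-180:u+220]
cv2.imwrite("pics/c.png",np.hstack([win(ov(a,S),S),win(ov(b,C),C)]))
E
```

```text
False
16.73 tcp ex,dy,z [  0.   30.3 166. ] rot [-1.7963e+02 -1.3000e-01  9.7500e+01] F [-0.8  0.3 -1.1] T [-0.01 -0.02  0.  ] w 10.9 59.0
18.02 tcp ex,dy,z [-0.00e+00  1.00e-01  1.66e+02] rot [-1.7963e+02 -1.3000e-01  9.7500e+01] F [ 0.6  0.2 -1.1] T [ 0.02 -0.04 -0.  ] w 11.4 59.0
```

View pics/c.png

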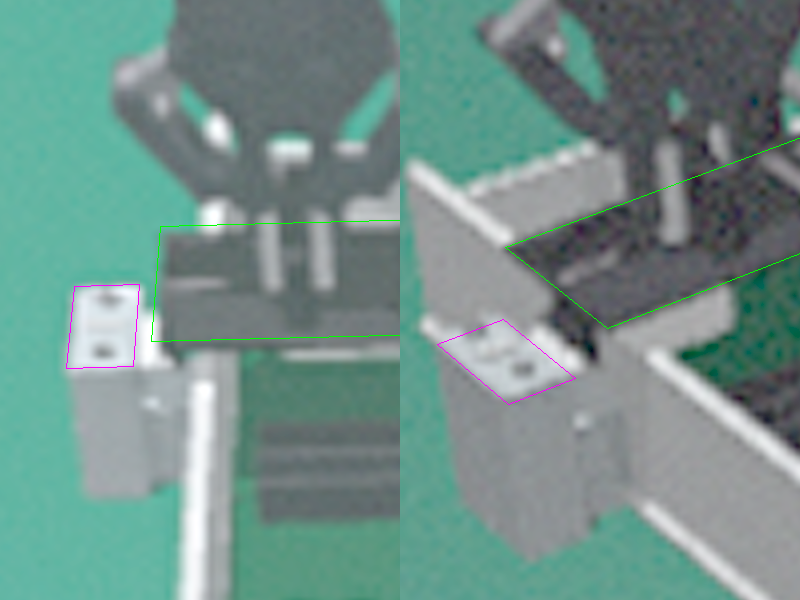

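The overlay matches the block and the cover to about 1 px (side: block at (105,325), plate edge at (160,285)), so the cover is at the clip. Pressing down in small steps.

```bash
python3 - <<'E'
from h import *
z=.166; pk=0; snapped=False
robot.line_to(hp(0,-.001,z),vel=.02); robot.pause(.2); f0=robot.observe()["ft_force"][2]
while z>.138:
    z-=.001; robot.line_to(hp(0,-.001,z),vel=.015); robot.pause(.08)
    o=robot.observe(); f=o["ft_force"][2]-f0; pk=max(pk,f); print(round(o["time"],1),round(z*1e3),round(o["tool_pos"][2]*1e3,1),round(f,1))
    if f>45: break
    if z<.1525 and pk>5 and f<.5*pk: snapped=True
    if snapped and f>10: break
robot.pause(.3); st()
E
```

```text
18.9 165 165.0 -0.2
19.2 164 164.0 0.7
19.6 163 163.0 1.3
19.9 162 162.4 6.9
20.2 161 161.6 8.4
20.6 160 160.8 10.4
20.9 159 160.0 11.2
21.2 158 159.2 13.0
21.6 157 158.3 13.3
21.9 156 156.0 6.4
22.2 155 154.3 -1.3
22.6 154 153.1 -6.7
22.9 153 152.8 -7.4
23.2 152 152.4 -3.0
23.6 151 151.3 0.7
23.9 150 150.6 5.7
24.2 149 150.5 14.5
24.54 tcp ex,dy,z [ 1.000e-01 -1.200e+00  1.505e+02] rot [-1.7967e+02 -9.0000e-02  9.7490e+01] F [-5.5  1.6 12.3] T [0.28 0.91 0.03] w 11.1 61.0
```

It snapped at about 5.5 mm above flush, then the force rose stiffly. The moment suggests that both rod and wall carry load. One final visual check before handing in.

```bash
python3 - <<'E'
from h import *
out=[]
for n in("side","scene"):
    c=robot.get_calibration(n); im=cv2.resize(robot.grab_frame(n),None,fx=6,fy=6,interpolation=cv2.INTER_CUBIC); im=np.clip(255*(im/255.)**.5,0,255).astype(np.uint8)
    h=[*(OX*EX+(YC-.001)*EY),A]
    q=(proj(c,place(h,[[.09,-.035,.075],[.09,.035,.075],[-.09,.035,.075],[-.09,-.035,.075]]))*6+3).astype(np.int32); cv2.polylines(im,[q],True,(0,255,0),1)
    u,v=q.mean(0).astype(int); out.append(im[v-250:v+250,u-200:u+200] if n=="side" else im[v-250:v+250,u-220:u+180])
cv2.imwrite("pics/f.png",np.hstack([*out])); st()
E
```

```text
24.64 tcp ex,dy,z [  0.2  -1.1 150.5] rot [-1.7967e+02 -9.0000e-02  9.7490e+01] F [-6.4  0.6 12.5] T [0.32 0.89 0.  ] w 11.3 61.0
```

View pics/f.png

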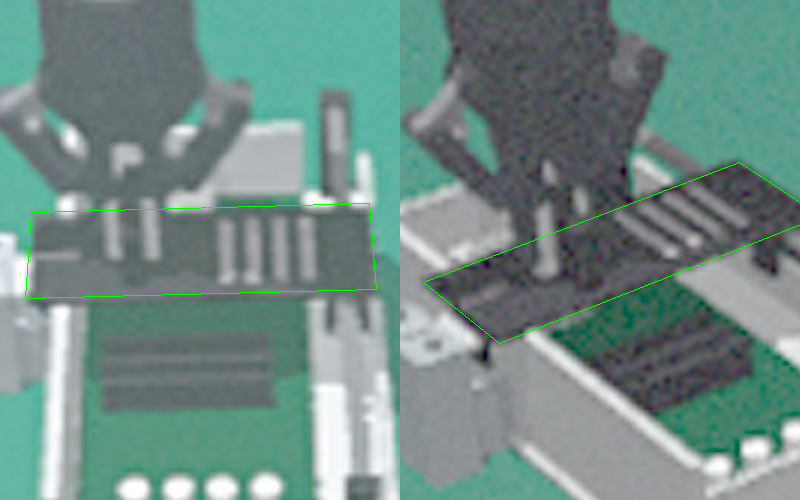

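The plate lies along the predicted seated outline at both ends, front (30,255) and rod end (372,245), to about 1 px. The arm is still pressing with about 13 N.

```bash
python3 -c "
from h import *
print(robot.job_done())"
```

```text
the job is handed in; nothing more can be done
None
```

I hung the cover on the rod's far end, slid it to the clip and pressed it until it snapped and lay flush; I handed the job in at about 25 s with the arm still pressing with about 13 N, but the hand-in gave no verdict.

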